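# Put away the breakfast things on the pantry counter

## Task

Sort the things on the pantry counter: stand both blue cups in the small wooden tray, both spice jars (red and green, black lids) in the steel tray, and the pepper mill in the middle of the cork coaster. Set each one down upright, do not drop it, and leave the honey jar and the sugar bowl standing where they are.

Things in the scene. Friction and masses are not known exactly. Their poses are not given: they have to be found in the camera images.
- cup_a: small handleless espresso cup, glossy blue ceramic, open at the top; a straight-sided cylinder 56 mm across and 60 mm high, wall 4 mm, about 0.14 kg. Starts standing upright. Origin: centre of its underside, z up. Both cups are alike
- cup_b: small handleless espresso cup, glossy blue ceramic, open at the top; a straight-sided cylinder 56 mm across and 60 mm high, wall 4 mm, about 0.14 kg. Starts standing upright. Origin: centre of its underside, z up. Both cups are alike
- jar_red: spice jar, closed: brick-red (paprika) cylinder 44 mm across and 58 mm high under a black screw lid 42 mm across, 76 mm high in all, about 0.13 kg. Starts standing upright. Origin: centre of its underside, z up
- jar_green: spice jar, closed: olive-green (herbs) cylinder 44 mm across and 58 mm high under a black screw lid 42 mm across, 76 mm high in all, about 0.13 kg. Starts standing upright. Origin: centre of its underside, z up
- mill: pepper mill: dark turned wood, foot 46 mm across, straight body 42 mm across from 14 to 66 mm above its underside, shoulder at 72 mm, steel ball on top reaching 90 mm, about 0.18 kg. Starts standing upright. Origin: centre of its underside, z up
- honey: bystander, not to be moved: amber honey jar with a yellow lid, 68 mm across, 76 mm high, 0.42 kg, standing loose among the things to sort. Origin: centre of its underside, z up. The five things to sort and the two bystanders stand in a loose row nearest the robot, in any order, at least 90 mm from centre to centre; trays and coaster lie beyond it, in any order
- sugar: bystander, not to be moved: white round sugar bowl with a domed lid and a small ball on top, 68 mm across, 77 mm high, 0.32 kg, standing loose among the things to sort. Origin: centre of its underside, z up. Other crockery stands only round the edges of the counter, clear of the row and the trays
- wood_tray: shallow brown wooden tray, fixed to the counter. Outside 96 mm along its x by 160 mm along its y (long side), walls 5 mm thick, rim 22 mm above the counter, floor 5 mm thick; inside 86 x 150 mm, without dividers: two cups stand side by side along its length. Origin: centre of its underside on the counter, z up
- steel_tray: shallow steel tray, fixed to the counter. Outside 96 mm along its x by 160 mm along its y (long side), walls 5 mm thick, rim 22 mm above the counter, floor 5 mm thick; inside 86 x 150 mm, without dividers: two jars stand side by side along its length. Origin: centre of its underside on the counter, z up
- coaster: round cork coaster, 90 mm across, 6 mm thick, fixed to the counter. Origin: centre of its underside on the counter, z up
Not all that is in view belongs to the job. Leave any purple look-alike of the cup_a alone.

How it is judged (in metres and radians):
At the end, for the whole second after the job is handed in: Both cups stand on the floor of the wooden tray and both spice jars on the floor of the steel tray, anywhere within the walls; the pepper mill stands on the coaster, centred within 15 mm; all are upright within 0.12 rad, released and at rest (x of cup_a in the frame of wood_tray between -0.02 and 0.02 m and y of cup_a in the frame of wood_tray between -0.052 and 0.052 m and z of cup_a in the frame of wood_tray between 0.002 and 0.009 m and angle between each of cup_a, cup_b, jar_red, jar_green, mill's own z axis and vertical below 0.12 rad and linear speed of each of cup_a, cup_b, jar_red, jar_green, mill below 0.02 m/s and angular speed of each of cup_a, cup_b, jar_red, jar_green, mill below 0.2 rad/s and x of cup_b in the frame of wood_tray between -0.02 and 0.02 m and y of cup_b in the frame of wood_tray between -0.052 and 0.052 m and z of cup_b in the frame of wood_tray between 0.002 and 0.009 m and x of jar_red in the frame of steel_tray between -0.026 and 0.026 m and y of jar_red in the frame of steel_tray between -0.058 and 0.058 m and z of jar_red in the frame of steel_tray between 0.002 and 0.009 m and x of jar_green in the frame of steel_tray between -0.026 and 0.026 m and y of jar_green in the frame of steel_tray between -0.058 and 0.058 m and z of jar_green in the frame of steel_tray between 0.002 and 0.009 m and horizontal distance between mill and coaster below 0.015 m and z of mill in the frame of coaster between 0.003 and 0.01 m); the robot touches nothing.
It fails at once if the honey jar or the sugar bowl is shifted by more than 20 mm or tipped (distance of any of honey, sugar from where it was at the start of the episode above 0.02 m or angle between any of honey, sugar's own z axis and vertical above 0.3 rad).
It fails at once if a cup, jar or the mill is dropped into its place (it comes down on the last 15 mm faster than 0.6 m/s) instead of being set down ((horizontal distance between cup_a and wood_tray below 0.09 m and z of cup_a in the frame of wood_tray below 0.02 m and linear speed of cup_a above 0.6 m/s) or (horizontal distance between cup_b and wood_tray below 0.09 m and z of cup_b in the frame of wood_tray below 0.02 m and linear speed of cup_b above 0.6 m/s) or (horizontal distance between jar_red and steel_tray below 0.09 m and z of jar_red in the frame of steel_tray below 0.02 m and linear speed of jar_red above 0.6 m/s) or (horizontal distance between jar_green and steel_tray below 0.09 m and z of jar_green in the frame of steel_tray below 0.02 m and linear speed of jar_green above 0.6 m/s) or (horizontal distance between mill and coaster below 0.09 m and z of mill in the frame of coaster below 0.02 m and linear speed of mill above 0.6 m/s)).
It also fails if it takes over 125 s, if anything falls off the work surface, if the arm or the gripper's body presses on something with over 40 N, if the wrist force passes 120 N, or if a joint passes its speed limit or range.

## Robot

A 6-joint arm with a two-finger parallel gripper is mounted at the origin on the work surface. World frame = base frame: x ahead of the robot, y to its left, z up, the work surface at z = 0. Lengths are in mm, angles in rad, forces in N, time in s.
With the tool pointing down it reaches from about 350 to 975 mm from the base axis. Payload 7.1 kg.
Tool frame: the origin (TCP) lies on the centre line of the jaws, within the pads' length; the fingertips stand 17 mm ahead of it and the grasp point (between the pads) lies 2 mm behind it (tip_extent is the distance from the TCP to the fingertips, in mm); z points along the fingers, y is the line along which they close (so a half turn about z gives the same grasp; the last joint's range is limited). The gripper opens to 88 mm and grips with 3 to 60 N. Pads are 20 mm wide; open, the fingers measure 115 mm over their backs; the gripper's body (75 mm by 178 mm) begins 61 mm behind the grasp point.
Start: joints at [1.186, 0.423, 1.63, -0, 1.089, -0.019], TCP at [223.528, 583.644, 239.675] pointing down, gripper open.
Joint ranges: [-3, 3], [-0.9, 2.11], [0.09, 2.58], [-1.31, 4.45], [0.11, 2.69], [-2.54, 2.54]. Speed limits (rad/s): [2.39, 2.39, 3.01, 3.14, 3.14, 3.14].

## Interface

Orientations are given as a rotation vector (axis times angle).
In Python, from workcell import get_obs, get_image, camera_model, close_job, look_for, outline_of, pinpoint, tip_extent gives the robot as it stands.
- The arm moves only by the shell command python3 -m jog 'ROWS'. ROWS is text: rows parted by semicolons, each of 7 numbers parted by spaces: the shift along the tool's x, y, z as a fraction of full scale, then the turn, a rotation vector about the tool's x, y, z as a fraction of full scale, then the closure, from -1 (fully open) to 1 (shut). A call has 1 to 8 rows; each row is the pose to reach, as a shift and turn from the pose commanded when the call began, along the tool's axes at that moment; what a row does not reach only later rows make up. Full scale, the value 1, is 0.2 m for a shift and 30 degrees for a turn. A row lasts 1/10 s, in which the tool goes at most 50 mm and 8.59 degrees, less where a joint would pass 70% of its speed; a pose out of reach is approached as far as the arm can. A call with a number of a shift or a turn outside -1 to 1 is refused whole. A call with a gripper value outside its range is refused whole. The fingers move at their own pace and stop on an object; the grip force is fixed at half the most. Time passes only in rows, so rows that repeat a pose let the fingers close. It gives the time, the measured TCP pose, the force, the opening and the grip force at its end, in the units of the state.
- get_obs(): the state, without advancing time (a new reading comes with each control period).
- get_image(name): name is "side" or "top"; returns the picture (480x640x3 uint8, red, green, blue); there is no depth.
- camera_model(name): a dict with "fx", "fy", "cx", "cy" (pixels), "origin" and "orientation" of the camera in the world. Camera axes: x right, y down, z forward; pixel columns grow to the right and rows downward; lengths in mm; the calibration is good to about 2 mm. A picture is of the moment at which its call begins. camera_model takes no time and is no camera call.
- close_job(): hands the job in; it is judged then, once.
Trained networks look in the newest picture that a camera, given by its name, has taken for a name from the list of things; names that differ only in an ending like _2 or _b are one class to them, and where a whole thing is asked for, a point or a joint stands for the part that bears it (a point fixed in the world has none). Each returns a list of dicts, best first, with "confidence" (0 to 1); they miss things now and then, are a little off and sometimes report something else, mostly with a low value. They report only what shows in the picture. A call takes as long as a camera call. They do not tell look-alikes from the thing itself.
- look_for(target, camera): "xyz" ([x, y, z] in mm, in the coordinates of the camera as it stood for that picture, good to about 4 mm: the middle of the surface that is visible of it).
- outline_of(target, camera): "mask" (480x640 bool, what is visible of it).
- pinpoint(target, camera): "xyz" ([x, y, z] in mm, in the coordinates of the camera as it stood for that picture, good to about 4 mm: a listed point, or the origin of a listed thing).
The state is a dict: "t": time; "qpos": joint angles; "qvel": joint speeds; "joint_torque": joint torques, N m; "ee_pos": TCP position; "orientation": TCP orientation; "ft_force": force on the tool from outside, world axes, zero at the start; "moment": the same for the moment, N m; "width": finger opening in mm; "grasp_force": force on a finger pad.
Only numpy, scipy, OpenCV 4.12 (cv2) and the standard library are available. Lean on these libraries where they do the work, as an engineer would, in place of code of your own. Each camera call takes 0.05 s, during which the arm holds its last target. There are 200 camera calls.

## Working session

There is one attempt and no reset: what is moved stays moved. The work goes in short steps, Python scripts to look and compute and a shell command to move; the robot and the scene stay as the last step left them, time stands still between calls to the robot, and variables do not carry over. Pictures are saved under pics/ and viewed, at most 14 in all, crops included, and the job is handed in when it is done.

```bash
mkdir -p pics; cat > h.py <<'E'
import numpy as np, cv2
from scipy.spatial.transform import Rotation as R
from workcell import *
def cam(n):
    m=camera_model(n); o=np.array(m["orientation"],float)
    Rm=R.from_rotvec(o).as_matrix() if o.size==3 else (o if o.shape==(3,3) else R.from_quat(o).as_matrix())
    return m,Rm,np.array(m["origin"],float)
def w(n,p):
    m,Rm,t=cam(n); return Rm@np.array(p)+t
def pix(n,P):
    m,Rm,t=cam(n); c=Rm.T@(np.array(P)-t); return np.array([m["fx"]*c[0]/c[2]+m["cx"],m["fy"]*c[1]/c[2]+m["cy"]])
def ray(n,u,v,z):
    m,Rm,t=cam(n); d=Rm@np.array([(u-m["cx"])/m["fx"],(v-m["cy"])/m["fy"],1]); return t+d*(z-t[2])/d[2]
def delta(P):
    "world target -> fractional tool shift"
    o=get_obs(); Rm=R.from_rotvec(o["orientation"]).as_matrix()
    return np.round(Rm.T@(np.array(P)-o["ee_pos"])/200,3)
E
python3 - <<'E'
from h import *
np.set_printoptions(precision=1,suppress=True)
for n in("top","side"):
    print(camera_model(n)); cv2.imwrite(f"pics/{n}0.png",get_image(n)[:,:,::-1])
o=get_obs();print(o["t"],o["orientation"],R.from_rotvec(o["orientation"]).as_matrix())
for t in["cup_a","jar_red","jar_green","mill","honey","sugar","wood_tray","steel_tray","coaster"]:
    for n in("top","side"):
        for r in pinpoint(t,n):
            P=w(n,r["xyz"]);print(t,n,round(r["confidence"],2),P,pix(n,P))
E
```

```text
{'fx': 569.8330998212941, 'fy': 569.8330998212941, 'cx': 327.49550296556, 'cy': 232.86298890704407, 'origin': array([ 222.8,    0.9, 1394.4]), 'orientation': array([-2.1,  2.1, -0.2])}
{'fx': 452.35267981469445, 'fy': 452.35267981469445, 'cx': 323.41326397916566, 'cy': 235.4871711837021, 'origin': array([  88. , -562.8,  560.8]), 'orientation': array([-2.1,  0.7, -0.3])}
0.1 [-0.6 -3.1  0. ] [[-0.9  0.4 -0. ]
 [ 0.4  0.9 -0. ]
 [ 0.  -0.  -1. ]]
cup_a top 0.88 [467.7 402.7   5. ] [171.6 248.8]
cup_a top 0.61 [464.6 112.7  -0.9] [288.4 253.6]
cup_a top 0.6 [356.8 367.3  -3. ] [182.9 294.2]
cup_a side 0.95 [362.  370.7   0.1] [184.3 191.9]
cup_a side 0.91 [468.4 396.5  -1.8] [220.9 175.3]
cup_a side 0.61 [464.2 114.4  -5. ] [278.2 230.9]
jar_red top 0.58 [444.6 274.6   0.6] [222.8 259.7]
jar_red side 0.55 [451.1 272.8  -0.3] [237.5 198.4]
jar_green top 0.88 [ 442.2 -254.8    4.4] [437.  266.3]
jar_green side 0.56 [ 445.8 -258.5   -2.3] [393.2 349.1]
mill top 0.57 [ 472.5 -109.2    0.2] [377.8 252.8]
mill side 0.82 [ 475.2 -115.8   -2.5] [350.5 289.7]
mill side 0.34 [449.6 273.1   0.2] [236.8 198.3]
honey top 0.55 [471.5 -18.    1.5] [341.  252.1]
honey top 0.54 [ 441.8 -251.     0.3] [435.2 266.6]
sugar side 0.88 [ 475.5 -388.9    2.3] [473.5 397.9]
wood_tray top 0.81 [641.7  -2.9   3.9] [336.7 185.8]
wood_tray side 0.6 [641.    0.4  -0.4] [377.3 226.4]
steel_tray top 0.86 [628.5 264.4   1.8] [231.5 188.3]
steel_tray top 0.51 [468.6 -14.8  -0.7] [339.7 253.4]
steel_tray side 0.85 [627.7 265.2   0.8] [302.6 177.3]
coaster top 0.75 [ 606.4 -272.7    3. ] [443.2 202.1]
coaster side 0.82 [ 606.4 -268.9   -4.8] [466.4 310.1]
coaster side 0.64 [464.6 112.1  -2.7] [278.8 230.5]
coaster side 0.49 [470.7 -12.5  -0.6] [315.2 259.6]
```

View pics/top0.png

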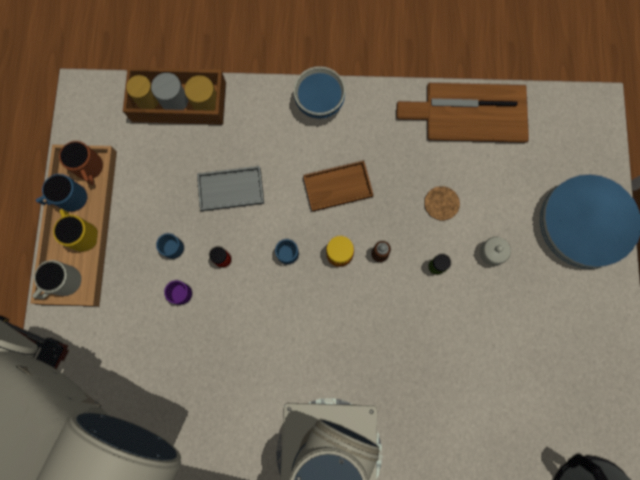

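View pics/side0.png

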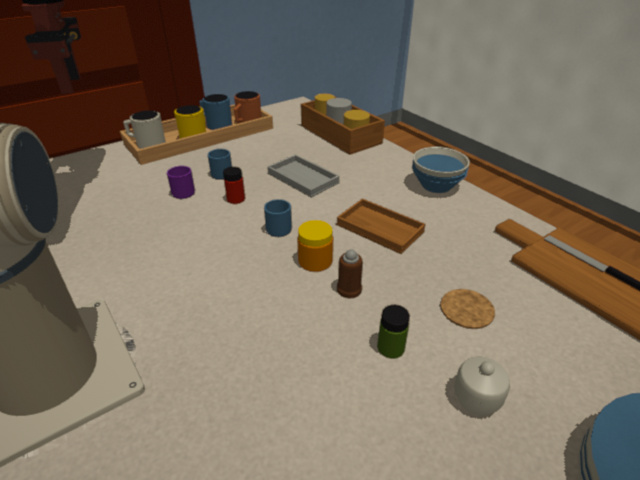

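The blue cups are at top (170,246) and (287,251). What could be mistaken for them: the purple cup at (178,292), the blue handled mug in the rack at (65,193), and the blue bowls at (319,92) and (590,221). The row is cup, red jar (220,257), cup, honey (340,250), mill (381,251), green jar (440,264), sugar (497,250). Next I check the choice in a crop and measure the tray yaws.

```bash
python3 - <<'E'
from h import *
np.set_printoptions(precision=1,suppress=True)
im=get_image("top"); cv2.imwrite("pics/crop.png",cv2.resize(im[150:310,140:320],None,fx=4,fy=3.5,interpolation=cv2.INTER_CUBIC)[:,:,::-1])
for t in["wood_tray","steel_tray"]:
    r=outline_of(t,"top")[0]; m=r["mask"].astype(np.uint8)
    ys,xs=np.nonzero(m); P=np.array([ray("top",a,b,22)[:2] for a,b in zip(xs,ys)],np.float32)
    c,s,a=cv2.minAreaRect(P); print(t,r["confidence"],c,s,a,cv2.boxPoints((c,s,a)))
r=outline_of("coaster","top")[0];ys,xs=np.nonzero(r["mask"]);print("coaster",ray("top",xs.mean(),ys.mean(),6))
for t,z in[("cup_a",60),("jar_red",76),("jar_green",76),("mill",90)]:
    for n in("top","side"):
        for r in outline_of(t,n):
            ys,xs=np.nonzero(r["mask"]);print(t,n,r["confidence"],xs.mean(),ys.mean(),ray(n,xs.mean(),ys.mean(),z/2))
for n in("top","side"):
    for r in pinpoint("sugar",n)+pinpoint("honey",n)+pinpoint("jar_red",n)+pinpoint("mill",n): print(n,r["confidence"],w(n,r["xyz"]))
o=get_obs();Rm=R.from_rotvec(o["orientation"]).as_matrix();print(o["t"],np.degrees(np.arctan2(Rm[1,1],Rm[0,1])))
E
```

```text
wood_tray 0.59 (638.0658569335938, -5.7267303466796875) (103.13758087158203, 162.48204040527344) 15.288596153259277 [[566.9  59. ]
 [609.7 -97.7]
 [709.2 -70.5]
 [666.4  86.2]]
steel_tray 0.87 (623.801513671875, 264.3984375) (101.8030014038086, 161.81712341308594) 8.577268600463867 [[561.4 336.8]
 [585.5 176.8]
 [686.2 192. ]
 [662.1 352. ]]
coaster [ 605.2 -268.4    6. ]
cup_a top 0.95 286.42672413793105 250.7155172413793 [466.3 115.3  30. ]
cup_a top 0.77 170.28390596745027 245.47739602169983 [471.5 399.3  30. ]
cup_a side 0.97 277.817697228145 217.36886993603412 [465.1 113.4  30. ]
cup_a side 0.89 218.90582191780823 162.2123287671233 [471.9 405.3  30. ]
cup_a side 0.57 180.79262086513995 181.3447837150127 [358.9 370.1  30. ]
jar_red top 0.95 219.31725888324874 256.01776649746193 [447.4 276.2  38. ]
jar_red side 0.6 233.43553459119497 184.73270440251574 [445.6 272.6  38. ]
jar_red side 0.43 349.72385321100916 274.4816513761468 [ 469.8 -117.7   38. ]
jar_green top 0.69 439.3801020408163 263.7295918367347 [ 443.2 -254.4   38. ]
jar_green side 0.67 392.8470839260313 331.20981507823615 [ 442.9 -255.1   38. ]
jar_green side 0.46 481.4295532646048 385.0790378006873 [ 474.9 -393.6   38. ]
mill top 0.66 380.60237388724033 250.45103857566767 [ 470.5 -112.4   45. ]
mill side 0.8 349.3574660633484 274.45158371040725 [ 464.3 -123.2   45. ]
top 0.93 [ 479.1 -386.2    0. ]
top 0.94 [468.2 -16.4   4.1]
top 0.62 [ 441.7 -253.9    1. ]
top 0.18 [ 473.6 -110.8    2.5]
top 0.81 [445.8 273.4  -1.7]
top 0.64 [ 469.7 -113.2    2.5]
side 0.88 [ 475.5 -388.9    2.3]
side 0.55 [451.1 272.8  -0.3]
side 0.82 [ 475.2 -115.8   -2.5]
side 0.34 [449.6 273.1   0.2]
2.0 69.03893655402752
```

View pics/crop.png

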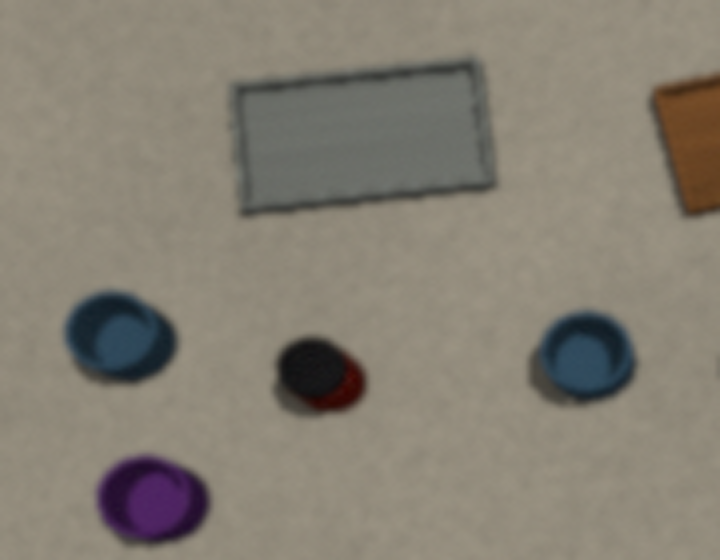

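The crop shows two handleless blue cups at top (170,246) and (287,251), a distinct purple one at (178,292), and the red jar at (220,257). First I turn the tool so it closes along world x, which makes tool x = world y, tool y = world x and tool z = down.

```bash
python3 -m jog '0 0 0 0 0 1 -1;0 0 0 0 0 1 -1;0 0 0 0 0 1 -1;0 0 0 0 0 1 -1' && python3 -m jog '0 0 0 0 0 1 -1;0 0 0 0 0 1 -1;0 0 0 0 0 1 -1;0 0 0 0 0 1 -1' && python3 -m jog '0 0 0 0 0 0.301 -1;0 0 0 0 0 0.301 -1'
python3 - <<'E'
from h import *
o=get_obs();print(o["t"],o["ee_pos"],o["qpos"],R.from_rotvec(o["orientation"]).as_matrix().round(3)); print(delta((469,401,150)))
E
```

```text
t: 2.4
ee_pos: [223.5, 583.6, 239.7]
orientation: [1.359, 2.833, 0.0]
ft_force: [-1.1, -0.3, 0.1]
width: 88.0
grasp_force: 0.0
t: 2.8
ee_pos: [223.5, 583.6, 239.7]
orientation: [-2.046, -2.384, -0.0]
ft_force: [0.9, 0.3, 0.3]
width: 88.0
grasp_force: 0.0
t: 3.0
ee_pos: [223.5, 583.7, 239.7]
orientation: [-2.223, -2.22, -0.0]
ft_force: [0.3, -0.2, -1.2]
width: 87.9
grasp_force: 0.0
3.0 [223.53899528 583.65020512 239.69144112] [1.18596824e+00 4.23083553e-01 1.62988450e+00 4.68624391e-05
 1.08860219e+00 1.18756179e+00] [[ 0.002  1.    -0.   ]
 [ 1.    -0.002  0.   ]
 [ 0.    -0.    -1.   ]]
[-0.911  1.229  0.448]
```

```bash
python3 -m jog '-0.913 0.8 0 0 0 0 -1;-0.913 0.8 0 0 0 0 -1;-0.913 0.8 0 0 0 0 -1;-0.913 0.8 0 0 0 0 -1;-0.913 0.8 0 0 0 0 -1;-0.913 0.8 0 0 0 0 -1' >/dev/null && python3 -m jog '0 0.428 0.45 0 0 0 -1;0 0.428 0.45 0 0 0 -1;0 0.428 0.45 0 0 0 -1;0 0.428 0.45 0 0 0 -1' && python3 -m jog '0 0 0.2 0 0 0 -1;0 0 0.4 0 0 0 -1;0 0 0.525 0 0 0 -1;0 0 0.525 0 0 0 -1;0 0 0.525 0 0 0 1;0 0 0.525 0 0 0 1;0 0 0.525 0 0 0 1;0 0 0.525 0 0 0 1'
```

```text
t: 4.0
ee_pos: [469.3, 400.5, 146.7]
orientation: [-2.22, -2.223, 0.006]
ft_force: [-0.1, 0.5, 1.1]
width: 88.0
grasp_force: 0.0
t: 4.8
ee_pos: [469.8, 401.7, 46.2]
orientation: [2.221, 2.222, 0.004]
ft_force: [-0.1, -0.1, -0.2]
width: 59.1
grasp_force: 0.0
```

```bash
python3 -m jog '0 0 0 0 0 0 1;0 0 0 0 0 0 1;0 0 0 0 0 0 1;0 0 -0.2 0 0 0 1;0 0 -0.4 0 0 0 1;0 0 -0.525 0 0 0 1;0 0 -0.525 0 0 0 1'; python3 - <<'E'
from h import *
cv2.imwrite("pics/s1.png",get_image("side")[60:300,100:420,::-1]); print(get_obs()["ee_pos"],delta((630.5,31.7,150)))
E
```

```text
t: 5.5
ee_pos: [471.1, 402.6, 153.5]
orientation: [2.221, 2.221, 0.011]
ft_force: [-0.6, 0.4, -2.4]
width: 54.5
grasp_force: 30.0
[469.94388556 401.65515437 151.20214413] [-1.85   0.803  0.004]
```

View pics/s1.png

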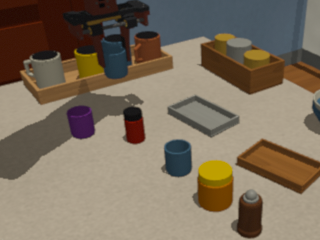

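The cup is held, hanging at crop (116,58) in the air. Now I carry it to the + slot of the wooden tray.

```bash
python3 -m jog '-0.925 0.4 0 0 0 0 1;-0.925 0.4 0 0 0 0 1;-0.925 0.4 0 0 0 0 1;-0.925 0.4 0 0 0 0 1;-0.925 0.4 0 0 0 0 1' >/dev/null && python3 -m jog '-0.925 0.403 0 0 0 0 1;-0.925 0.403 0 0 0 0 1;-0.925 0.403 0 0 0 0 1;-0.925 0.403 0 0 0 0 1;-0.925 0.403 0 0 0 0 1;-0.925 0.403 0 0 0 0 1;-0.925 0.403 0 0 0 0 1' && python3 -m jog '0 0 0.2 0 0 0 1;0 0 0.38 0 0 0 1;0 0 0.4 0 0 0 1;0 0 0.42 0 0 0 1;0 0 0.44 0 0 0 1;0 0 0.46 0 0 0 1;0 0 0.475 0 0 0 1;0 0 0.485 0 0 0 1'; python3 -c "
from h import *
print(delta((630.5,31.7,51)))"
```

```text
t: 6.75
ee_pos: [628.5, 32.4, 148.3]
orientation: [-2.219, -2.221, 0.003]
ft_force: [0.8, 0.9, -1.2]
width: 54.2
grasp_force: 30.0
t: 7.55
ee_pos: [630.2, 31.1, 53.2]
orientation: [2.221, 2.221, 0.001]
ft_force: [-0.2, 0.6, -1.9]
width: 54.4
grasp_force: 30.0
[0.003 0.001 0.011]
```

```bash
python3 -m jog '0 0 0.008 0 0 0 1;0 0 0.012 0 0 0 1;0 0 0.012 0 0 0 -1;0 0 0.012 0 0 0 -1;0 0 0.012 0 0 0 -1;0 0 0.012 0 0 0 -1;0 0 0.012 0 0 0 -1;0 0 0.012 0 0 0 -1' && python3 -m jog '0 0 -0.1 0 0 0 -1;0 0 -0.25 0 0 0 -1;0 0 -0.45 0 0 0 -1;0 0 -0.485 0 0 0 -1'; python3 - <<'E'
from h import *
np.set_printoptions(precision=1,suppress=True)
get_image("top")
for r in pinpoint("cup_a","top"): print(r["confidence"],w("top",r["xyz"]))
print(get_obs()["ee_pos"],delta((465.5,114,150)))
E
```

```text
t: 8.35
ee_pos: [629.9, 31.1, 50.2]
orientation: [-2.221, -2.222, -0.0]
ft_force: [0.7, -0.3, 0.1]
width: 87.7
grasp_force: 0.0
t: 8.75
ee_pos: [632.5, 31.2, 151.8]
orientation: [2.218, 2.218, 0.008]
ft_force: [-0.2, -0.4, -0.1]
width: 87.8
grasp_force: 0.0
[630.9  31.2 149. ] [ 0.4 -0.8 -0. ]
```

```bash
python3 -m jog '0.414 -0.827 0 0 0 0 -1;0.414 -0.827 0 0 0 0 -1;0.414 -0.827 0 0 0 0 -1;0.414 -0.827 0 0 0 0 -1;0.414 -0.827 0 0 0 0 -1' && python3 -m jog '0 0 0.2 0 0 0 -1;0 0 0.4 0 0 0 -1;0 0 0.525 0 0 0 -1;0 0 0.525 0 0 0 -1;0 0 0.525 0 0 0 1;0 0 0.525 0 0 0 1;0 0 0.525 0 0 0 1;0 0 0.525 0 0 0 1' && python3 -m jog '0 0 0 0 0 0 1;0 0 0 0 0 0 1;0 0 0 0 0 0 1;0 0 -0.2 0 0 0 1;0 0 -0.4 0 0 0 1;0 0 -0.525 0 0 0 1;0 0 -0.525 0 0 0 1'; python3 - <<'E'
from h import *
cv2.imwrite("pics/s2.png",get_image("side")[60:360,100:500,::-1]); print(get_obs()["ee_pos"],delta((649.5,-37.7,150)))
E
```

```text
t: 9.35
ee_pos: [458.8, 114.5, 145.4]
orientation: [-2.216, -2.222, 0.009]
ft_force: [0.1, -0.6, -0.4]
width: 87.6
grasp_force: 0.0
t: 10.15
ee_pos: [465.2, 114.0, 43.4]
orientation: [2.221, 2.221, 0.003]
ft_force: [-1.3, 0.0, 0.6]
width: 59.1
grasp_force: 0.4
t: 10.85
ee_pos: [466.7, 114.4, 150.7]
orientation: [2.218, 2.219, 0.009]
ft_force: [0.4, -0.1, -1.7]
width: 56.1
grasp_force: 30.0
[465.46757927 114.16130718 148.83846381] [-0.76   0.92  -0.003]
```

View pics/s2.png

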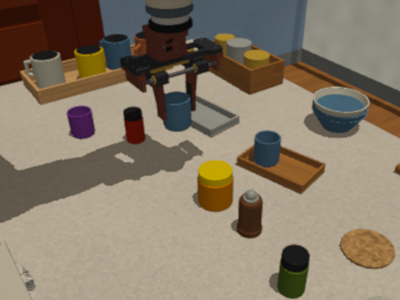

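The first cup stands upright in the wooden tray at crop (267,148), and the second is held at (177,110). I place the second one in the − slot.

```bash
python3 -m jog '-0.76 0.92 0 0 0 0 1;-0.76 0.92 0 0 0 0 1;-0.76 0.92 0 0 0 0 1;-0.76 0.92 0 0 0 0 1;-0.76 0.92 0 0 0 0 1;-0.76 0.92 0 0 0 0 1;-0.76 0.92 0 0 0 0 1' && python3 -m jog '0 0 0.2 0 0 0 1;0 0 0.38 0 0 0 1;0 0 0.4 0 0 0 1;0 0 0.42 0 0 0 1;0 0 0.44 0 0 0 1;0 0 0.46 0 0 0 1;0 0 0.475 0 0 0 1;0 0 0.485 0 0 0 1' && python3 -m jog '0 0 0.006 0 0 0 1;0 0 0.006 0 0 0 1;0 0 0.006 0 0 0 -1;0 0 0.006 0 0 0 -1;0 0 0.006 0 0 0 -1;0 0 0.006 0 0 0 -1;0 0 0.006 0 0 0 -1;0 0 0.006 0 0 0 -1' && python3 -m jog '0 0 -0.1 0 0 0 -1;0 0 -0.25 0 0 0 -1;0 0 -0.45 0 0 0 -1;0 0 -0.49 0 0 0 -1'; python3 - <<'E'
from h import *
print(get_obs()["ee_pos"],delta((447,274,150)))
E
```

```text
t: 11.6
ee_pos: [647.2, -38.5, 144.8]
orientation: [-2.221, -2.218, 0.004]
ft_force: [-0.8, -0.5, -1.3]
width: 55.6
grasp_force: 30.0
t: 12.4
ee_pos: [648.8, -38.1, 50.8]
orientation: [2.221, 2.221, 0.001]
ft_force: [-0.1, 0.4, -1.3]
width: 56.0
grasp_force: 30.0
t: 13.2
ee_pos: [648.5, -38.1, 49.1]
orientation: [2.221, 2.222, 0.0]
ft_force: [-0.1, 0.5, -0.9]
width: 87.6
grasp_force: 0.0
t: 13.6
ee_pos: [651.0, -38.3, 151.6]
orientation: [2.218, 2.218, 0.007]
ft_force: [0.2, 0.4, -0.2]
width: 87.7
grasp_force: 0.0
[651.03913975 -38.25177473 151.62031635] [ 1.561 -1.02   0.   ]
```

```bash
python3 -m jog '0.78 -0.505 0 0 0 0 -1;0.78 -0.505 0 0 0 0 -1;0.78 -0.505 0 0 0 0 -1;0.78 -0.505 0 0 0 0 -1;0.78 -0.505 0 0 0 0 -1' >/dev/null && python3 -m jog '0.78 -0.505 0 0 0 0 -1;0.78 -0.505 0 0 0 0 -1;0.78 -0.505 0 0 0 0 -1;0.78 -0.505 0 0 0 0 -1;0.78 -0.505 0 0 0 0 -1' && python3 -m jog '0 0 0.2 0 0 0 -1;0 0 0.4 0 0 0 -1;0 0 0.52 0 0 0 -1;0 0 0.52 0 0 0 -1;0 0 0.52 0 0 0 1;0 0 0.52 0 0 0 1;0 0 0.52 0 0 0 1;0 0 0.52 0 0 0 1' && python3 -m jog '0 0 0 0 0 0 1;0 0 0 0 0 0 1;0 0 0 0 0 0 1;0 0 0 0 0 0 1;0 0 -0.2 0 0 0 1;0 0 -0.4 0 0 0 1;0 0 -0.52 0 0 0 1;0 0 -0.52 0 0 0 1'; python3 - <<'E'
from h import *
cv2.imwrite("pics/s3.png",get_image("side")[60:360,100:500,::-1]); print(get_obs()["ee_pos"],delta((621,300,150)))
E
```

```text
t: 14.6
ee_pos: [444.9, 276.2, 146.8]
orientation: [-2.217, -2.226, 0.0]
ft_force: [0.8, -0.3, -0.6]
width: 88.1
grasp_force: 0.0
t: 15.4
ee_pos: [447.2, 274.2, 44.3]
orientation: [2.221, 2.221, 0.003]
ft_force: [0.4, 0.2, 0.2]
width: 59.1
grasp_force: 0.0
t: 16.2
ee_pos: [448.2, 275.0, 150.2]
orientation: [2.22, 2.221, 0.01]
ft_force: [0.9, -0.2, -1.0]
width: 43.5
grasp_force: 30.0
[447.13142127 274.36721597 148.23877366] [ 0.128  0.869 -0.006]
```

View pics/s3.png

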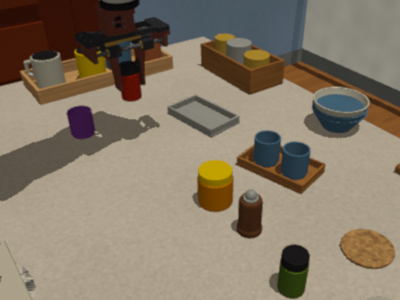

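Both cups stand in the wooden tray at crop (267,148) and (295,160), and the red jar is held at (131,80). I place it in the + slot of the steel tray, then go for the green jar.

```bash
python3 -m jog '0.128 0.869 0 0 0 0 1;0.128 0.869 0 0 0 0 1;0.128 0.869 0 0 0 0 1;0.128 0.869 0 0 0 0 1;0.128 0.869 0 0 0 0 1;0.128 0.869 0 0 0 0 1;0.128 0.869 0 0 0 0 1' && python3 -m jog '0 0 0.2 0 0 0 1;0 0 0.38 0 0 0 1;0 0 0.4 0 0 0 1;0 0 0.42 0 0 0 1;0 0 0.44 0 0 0 1;0 0 0.46 0 0 0 1;0 0 0.475 0 0 0 1;0 0 0.485 0 0 0 1' && python3 -m jog '0 0 0.006 0 0 0 1;0 0 0.006 0 0 0 1;0 0 0.006 0 0 0 -1;0 0 0.006 0 0 0 -1;0 0 0.006 0 0 0 -1;0 0 0.006 0 0 0 -1;0 0 0.006 0 0 0 -1;0 0 0.006 0 0 0 -1' && python3 -m jog '0 0 -0.1 0 0 0 -1;0 0 -0.25 0 0 0 -1;0 0 -0.45 0 0 0 -1;0 0 -0.495 0 0 0 -1;0 0 -0.495 0 0 0 -1'; python3 - <<'E'
from h import *
print(get_obs()["ee_pos"],delta((443,-255,150)))
E
```

```text
t: 16.95
ee_pos: [618.2, 299.0, 145.3]
orientation: [-2.22, -2.221, 0.005]
ft_force: [-0.3, -0.5, -0.9]
width: 43.7
grasp_force: 30.0
t: 17.75
ee_pos: [620.5, 299.7, 50.6]
orientation: [2.221, 2.221, 0.001]
ft_force: [-1.0, -0.2, -0.3]
width: 43.4
grasp_force: 30.0
t: 18.55
ee_pos: [620.2, 299.5, 48.9]
orientation: [2.221, 2.222, 0.0]
ft_force: [-0.0, -0.1, 0.6]
width: 86.6
grasp_force: 0.0
t: 19.05
ee_pos: [621.3, 300.0, 150.0]
orientation: [2.22, 2.221, 0.006]
ft_force: [0.5, 0.7, -0.8]
width: 87.6
grasp_force: 0.0
[621.28047915 300.02144048 149.96441171] [-2.775 -0.892 -0.008]
```

```bash
python3 -m jog '-0.925 -0.296 0 0 0 0 -1;-0.925 -0.296 0 0 0 0 -1;-0.925 -0.296 0 0 0 0 -1;-0.925 -0.296 0 0 0 0 -1;-0.925 -0.296 0 0 0 0 -1' >/dev/null && python3 -m jog '-0.925 -0.296 0 0 0 0 -1;-0.925 -0.296 0 0 0 0 -1;-0.925 -0.296 0 0 0 0 -1;-0.925 -0.296 0 0 0 0 -1;-0.925 -0.296 0 0 0 0 -1' >/dev/null && python3 -m jog '-0.925 -0.296 0 0 0 0 -1;-0.925 -0.296 0 0 0 0 -1;-0.925 -0.296 0 0 0 0 -1;-0.925 -0.296 0 0 0 0 -1;-0.925 -0.296 0 0 0 0 -1;-0.925 -0.296 0 0 0 0 -1' && python3 -m jog '0 0 0.2 0 0 0 -1;0 0 0.4 0 0 0 -1;0 0 0.515 0 0 0 -1;0 0 0.515 0 0 0 -1;0 0 0.515 0 0 0 1;0 0 0.515 0 0 0 1;0 0 0.515 0 0 0 1;0 0 0.515 0 0 0 1' && python3 -m jog '0 0 0 0 0 0 1;0 0 0 0 0 0 1;0 0 0 0 0 0 1;0 0 0 0 0 0 1;0 0 -0.2 0 0 0 1;0 0 -0.4 0 0 0 1;0 0 -0.52 0 0 0 1;0 0 -0.52 0 0 0 1'; python3 - <<'E'
from h import *
print(get_obs()["ee_pos"],delta((632,229,150)))
for n in("top","side"):
    get_image(n)
    for r in pinpoint("jar_red",n): print(n,r["confidence"],w(n,r["xyz"]))
E
```

```text
t: 20.65
ee_pos: [442.6, -255.3, 146.9]
orientation: [-2.222, -2.218, 0.0]
ft_force: [0.0, 0.9, -0.4]
width: 87.9
grasp_force: 0.0
t: 21.45
ee_pos: [443.4, -255.8, 46.0]
orientation: [2.22, 2.22, 0.001]
ft_force: [-0.3, -0.1, -0.2]
width: 59.2
grasp_force: 0.0
t: 22.25
ee_pos: [444.4, -256.6, 151.9]
orientation: [2.217, 2.217, 0.002]
ft_force: [0.7, -0.8, -1.9]
width: 43.8
grasp_force: 30.0
[ 444.38959444 -256.63208851  151.85635006] [2.428 0.938 0.006]
top 0.87 [623.36992929 300.87136073   1.7719119 ]
side 0.56 [622.78534881 295.14256535   7.3565663 ]
```

```bash
python3 -m jog '0.809 0.314 0 0 0 0 1;0.809 0.314 0 0 0 0 1;0.809 0.314 0 0 0 0 1;0.809 0.314 0 0 0 0 1;0.809 0.314 0 0 0 0 1' >/dev/null && python3 -m jog '0.809 0.314 0 0 0 0 1;0.809 0.314 0 0 0 0 1;0.809 0.314 0 0 0 0 1;0.809 0.314 0 0 0 0 1;0.809 0.314 0 0 0 0 1' >/dev/null && python3 -m jog '0.809 0.314 0 0 0 0 1;0.809 0.314 0 0 0 0 1;0.809 0.314 0 0 0 0 1;0.809 0.314 0 0 0 0 1;0.809 0.314 0 0 0 0 1;0.809 0.314 0 0 0 0 1' && python3 -m jog '0 0 0.2 0 0 0 1;0 0 0.38 0 0 0 1;0 0 0.4 0 0 0 1;0 0 0.42 0 0 0 1;0 0 0.44 0 0 0 1;0 0 0.46 0 0 0 1;0 0 0.475 0 0 0 1;0 0 0.485 0 0 0 1'; python3 - <<'E'
from h import *
cv2.imwrite("pics/s4.png",get_image("side")[60:360,100:500,::-1]); print(get_obs()["ee_pos"],delta((632,229,51)))
E
```

```text
t: 24.05
ee_pos: [630.1, 228.0, 147.4]
orientation: [-2.221, -2.221, 0.005]
ft_force: [0.4, -0.2, -1.8]
width: 43.1
grasp_force: 30.0
t: 24.85
ee_pos: [631.3, 230.1, 52.4]
orientation: [2.221, 2.222, 0.002]
ft_force: [0.3, 0.1, -1.7]
width: 43.7
grasp_force: 30.0
[631.05377404 230.03011075  51.97845411] [-0.005  0.005  0.005]
```

View pics/s4.png

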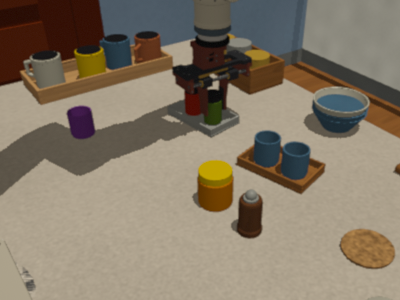

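The green jar is just above the steel tray at crop (213,105), with the red one standing at (193,103). I release it and fetch the mill.

```bash
python3 -m jog '0 0 0.006 0 0 0 1;0 0 0.006 0 0 0 1;0 0 0.006 0 0 0 -1;0 0 0.006 0 0 0 -1;0 0 0.006 0 0 0 -1;0 0 0.006 0 0 0 -1;0 0 0.006 0 0 0 -1;0 0 0.006 0 0 0 -1' && python3 -m jog '0 0 -0.1 0 0 0 -1;0 0 -0.25 0 0 0 -1;0 0 -0.45 0 0 0 -1;0 0 -0.5 0 0 0 -1;0 0 -0.5 0 0 0 -1' && python3 -m jog '-0.858 -0.4 0 0 0 0 -1;-0.858 -0.4 0 0 0 0 -1;-0.858 -0.4 0 0 0 0 -1;-0.858 -0.4 0 0 0 0 -1;-0.858 -0.4 0 0 0 0 -1' >/dev/null && python3 -m jog '-0.858 -0.4 0 0 0 0 -1;-0.858 -0.4 0 0 0 0 -1;-0.858 -0.4 0 0 0 0 -1;-0.858 -0.4 0 0 0 0 -1;-0.858 -0.4 0 0 0 0 -1;-0.858 -0.4 0 0 0 0 -1'; python3 - <<'E'
from h import *
print(get_obs()["ee_pos"],delta((471,-113.5,46)))
for t in ("jar_red","jar_green","coaster","mill"):
  for n in("top","side"):
    get_image(n)
    for r in pinpoint(t,n): print(t,n,r["confidence"],w(n,r["xyz"]))
E
```

```text
t: 25.7
ee_pos: [631.1, 229.9, 50.7]
orientation: [2.221, 2.222, 0.0]
ft_force: [-0.1, -0.6, -0.2]
width: 86.5
grasp_force: 0.0
t: 26.2
ee_pos: [632.2, 230.4, 152.9]
orientation: [2.22, 2.22, 0.006]
ft_force: [0.4, -0.2, 0.6]
width: 88.3
grasp_force: 0.0
t: 27.3
ee_pos: [470.8, -113.5, 149.8]
orientation: [-2.223, -2.218, 0.001]
ft_force: [0.6, 0.9, 0.4]
width: 87.7
grasp_force: 0.0
[ 470.77207529 -113.46050053  149.82965334] [-0.001  0.002  0.519]
jar_red top 0.58 [621.58171179 296.92004513   1.54968853]
jar_red side 0.67 [624.07402576 296.0603627    6.35808759]
jar_red side 0.32 [630.877745    29.62403792   3.08635387]
jar_green top 0.88 [631.17334276 233.33929484   6.43525989]
jar_green top 0.2 [647.8509284  -40.09018696   4.46888762]
jar_green side 0.33 [ 4.73105543e+02 -1.13025532e+02 -3.09609758e-01]
coaster top 0.77 [ 6.05353612e+02 -2.69874175e+02  5.24660935e-01]
coaster side 0.79 [ 608.70601678 -270.47335841   -0.8604404 ]
mill top 0.31 [ 475.64796346 -389.80739362   -0.88874548]
mill side 0.88 [ 472.24474622 -114.89674014   -0.66683235]
mill side 0.64 [466.59741068 -14.32806335   1.31024918]
```

```bash
python3 -m jog '0 0 0.2 0 0 0 -1;0 0 0.4 0 0 0 -1;0 0 0.52 0 0 0 -1;0 0 0.52 0 0 0 -1;0 0 0.52 0 0 0 1;0 0 0.52 0 0 0 1;0 0 0.52 0 0 0 1;0 0 0.52 0 0 0 1' && python3 -m jog '0 0 0 0 0 0 1;0 0 0 0 0 0 1;0 0 0 0 0 0 1;0 0 0 0 0 0 1;0 0 -0.2 0 0 0 1;0 0 -0.4 0 0 0 1;0 0 -0.52 0 0 0 1;0 0 -0.52 0 0 0 1'; python3 - <<'E'
from h import *
print(get_obs()["ee_pos"],delta((606.5,-270,150)))
E
```

```text
t: 28.9
ee_pos: [471.8, -113.5, 47.8]
orientation: [2.22, 2.22, 0.002]
ft_force: [1.0, 0.9, -0.5]
width: 59.4
grasp_force: 0.0
t: 29.7
ee_pos: [473.0, -113.8, 153.5]
orientation: [2.218, 2.218, 0.005]
ft_force: [0.0, -0.7, -1.5]
width: 41.6
grasp_force: 30.0
[ 472.99857633 -113.78395939  153.49237722] [-0.781  0.667  0.022]
```

```bash
python3 -m jog '-0.781 0.673 0 0 0 0 1;-0.781 0.673 0 0 0 0 1;-0.781 0.673 0 0 0 0 1;-0.781 0.673 0 0 0 0 1;-0.781 0.673 0 0 0 0 1;-0.781 0.673 0 0 0 0 1' && python3 -m jog '0 0 0.2 0 0 0 1;0 0 0.38 0 0 0 1;0 0 0.4 0 0 0 1;0 0 0.42 0 0 0 1;0 0 0.44 0 0 0 1;0 0 0.46 0 0 0 1;0 0 0.475 0 0 0 1;0 0 0.475 0 0 0 1'; python3 - <<'E'
from h import *
cv2.imwrite("pics/s5.png",get_image("side")[60:440,100:600,::-1]); print(get_obs()["ee_pos"],delta((606.5,-270,54)))
for n in("side",):
    for r in pinpoint("mill",n): print(n,r["confidence"],w(n,r["xyz"]))
E
```

```text
t: 30.3
ee_pos: [605.2, -270.1, 148.2]
orientation: [-2.221, -2.218, 0.001]
ft_force: [-0.2, 0.9, -2.3]
width: 42.0
grasp_force: 30.0
t: 31.1
ee_pos: [605.9, -269.5, 56.1]
orientation: [2.221, 2.221, 0.0]
ft_force: [-0.6, 0.6, -1.5]
width: 41.7
grasp_force: 30.0
[ 605.85780563 -269.56319082   56.11137229] [-0.002  0.003  0.011]
side 0.8 [ 607.34838987 -269.9044498     6.51337762]
```

View pics/s5.png

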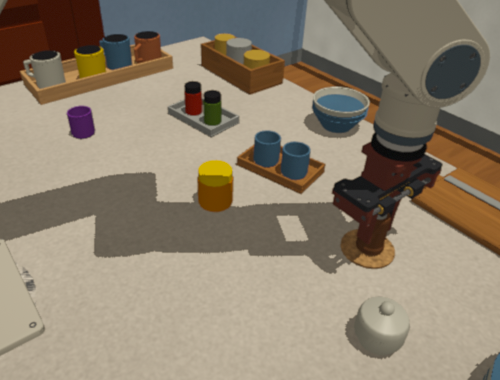

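The mill is just above the coaster centre at crop (371,245). I lower it, release, lift clear and check.

```bash
python3 -m jog '0 0 0.008 0 0 0 1;0 0 0.014 0 0 0 1;0 0 0.014 0 0 0 -1;0 0 0.014 0 0 0 -1;0 0 0.014 0 0 0 -1;0 0 0.014 0 0 0 -1;0 0 0.014 0 0 0 -1;0 0 0.014 0 0 0 -1' && python3 -m jog '0 0 -0.1 0 0 0 -1;0 0 -0.25 0 0 0 -1;0 0 -0.5 0 0 0 -1;0 0 -0.7 0 0 0 -1;0 0 -0.7 0 0 0 -1' && python3 -m jog '0 -1 0 0 0 0 -1;0 -1 0 0 0 0 -1;0 -1 0 0 0 0 -1;0 -1 0 0 0 0 -1;0 -1 0 0 0 0 -1;0 -1 0 0 0 0 -1'; python3 - <<'E'
from h import *
for n in("top","side"):
    im=get_image(n)
    for t in("mill","coaster","jar_red","jar_green","cup_a"):
        for r in pinpoint(t,n): 
            if r["confidence"]>.4: print(t,n,round(r["confidence"],2),w(n,r["xyz"]).round(1))
    cv2.imwrite(f"pics/f_{n}.png",cv2.resize(im[100:440,120:540],None,fx=1.7,fy=1.7)[:,:,::-1])
E
```

```text
t: 32.0
ee_pos: [605.7, -269.5, 52.8]
orientation: [-2.221, -2.222, 0.0]
ft_force: [0.2, 0.4, 1.0]
width: 85.7
grasp_force: 0.0
t: 32.5
ee_pos: [609.0, -271.0, 199.6]
orientation: [2.214, 2.214, 0.006]
ft_force: [0.9, -0.9, 1.3]
width: 87.7
grasp_force: 0.0
t: 33.1
ee_pos: [405.0, -269.6, 192.8]
orientation: [2.223, 2.22, 0.0]
ft_force: [0.9, -0.4, 0.2]
width: 87.9
grasp_force: 0.0
mill top 0.94 [ 607.8 -270.8    7.2]
mill top 0.6 [648.  -41.5   0.9]
coaster top 0.9 [ 604.  -267.8    3.1]
jar_red top 0.72 [621.  300.5   5.3]
jar_green top 0.67 [631.1 233.7   5.7]
cup_a top 0.76 [628.1  31.5   9.8]
cup_a top 0.7 [3.580e+02 3.673e+02 3.000e-01]
cup_a top 0.55 [644.7 -43.3   1.2]
coaster side 0.86 [ 607.  -272.5   -2.1]
jar_red side 0.94 [624.6 300.2   6.8]
jar_red side 0.45 [ 606.9 -268.6    5.7]
jar_green side 0.94 [637.4 230.2   3.2]
cup_a side 0.88 [ 3.600e+02  3.678e+02 -2.000e-01]
cup_a side 0.49 [647.1 -39.    1.5]
```

View pics/f_top.png

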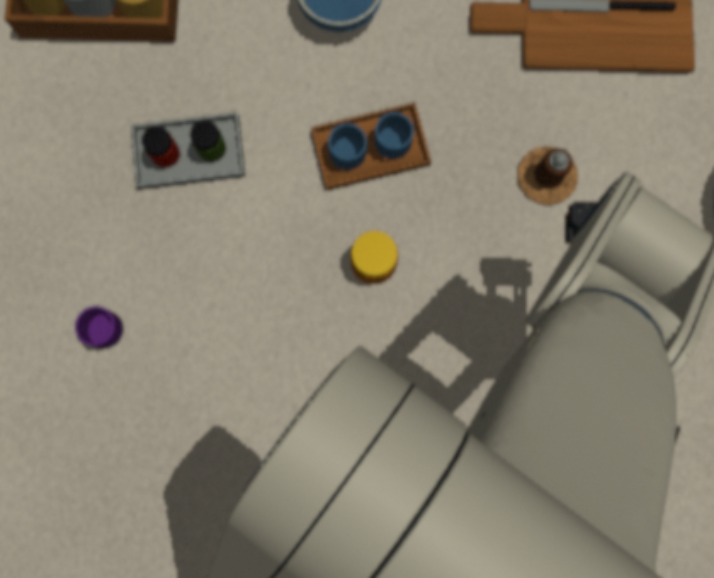

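View pics/f_side.png

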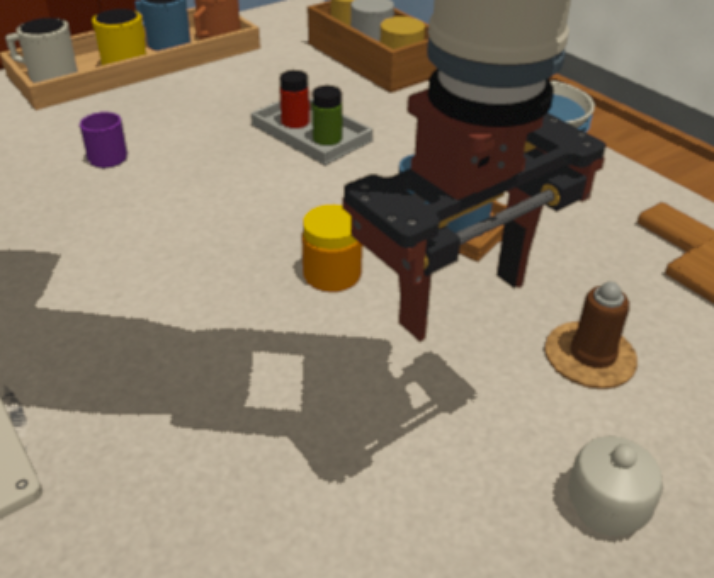

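Both pictures show the jars in the steel tray at top crop (160,146) and (208,141) and the cups in the wooden tray at (347,146) and (394,135). The mill stands mid-coaster at (550,170), and the honey and sugar are in place.

```bash
python3 -c "
from workcell import *
print(close_job())"
```

```text
the job is handed in; nothing more can be done
None
```

I handed the job in at about 33 s: both cups stand in the wooden tray, both jars in the steel tray and the mill near the coaster's centre, all upright in the final pictures; honey and sugar look unmoved, and no verdict was returned.

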